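# Present a cryovial to the code reader

### The job

The code on the base of the red-capped vial has to be read: lift the white lid off the blue vial cooler by its black knob and set it gently down, flat on the bare table. Then draw the red-capped vial out of the cooler and hold it still over the tilted code reader, its base facing the round window squarely, centred on it and about 40 mm clear of the glass, without touching the reader; leave the other two vials in their holes and the media bottle, oil vial and tip box where they stand. Finish while still holding the vial there in the air: do not put it down or let go.

Things in the scene. Friction and masses are not known exactly. Their poses are not given: they have to be found in the camera images.
- cooler: round blue vial cooler, fixed, 132 mm wide, rim 50 mm high, inside 114 mm wide. Origin: centre of its underside; z up. Inside, a 78 mm square aluminium block, top 36 mm above the table, with three upright holes 15 mm wide, 20 mm deep, 26 mm from the centre, at 0 and +-120 degrees from the x axis; each holds a vial, in any order. Its place varies and may be exchanged with the reader's
- lid_knob (a point): middle of the black knob (34 mm wide here) of the lid, z up the lid's axis; 45 mm above the lid's underside, 16 mm above the flat top round the knob, 12 mm below the knob's top. With the lid on the cooler it is 90 mm above the table; with the lid flat on the table, 45 mm
- vial_red_mid (a point): centre, half-way up, of the red-capped white vial, upright in one of the cooler's holes; z from base to cap. 47 mm tall, body 12.4 mm wide, cap 14.4 mm wide and 14 mm tall. In its hole the base is 16 mm above the table, the cap's top 63 mm, 27 mm out of the block. About 12 g
- vial_yellow_mid (a point): centre of the yellow-capped vial in another hole, same size; to be left there
- vial_blue_mid (a point): centre of the blue-capped vial in another hole, same size; to be left there
- vial_red: the same red-capped vial, origin at the centre of its base, z from base to cap
- reader_window (a point): centre of the round black glass window (40 mm wide, in a 54 mm bezel with small lamps) in the sloping top of the white code reader, about 60 mm above the table. z points straight out of the glass, 25 degrees from vertical, leaning to the head's low front edge; x runs up the slope, y across. With the vial's base 40 mm clear of the glass its centre is 63.5 mm out along z
- reader_head: the white sloping head (76 x 74 x 32 mm) of the code reader; origin at the centre of its top face, 1.5 mm below the window point, axes as there. It stands on a grey foot 110 x 90 mm, fixed to the table; place and heading vary
- media_bottle: amber bottle with blue cap, 52 mm wide, 104 mm tall, bystander at the back; origin at the centre of its base
- oil_vial: glass vial with white cap, 28 mm wide, 57 mm tall, bystander at the back; origin at the centre of its base
- tip_box: blue box of yellow pipette tips, 88 x 62 x 52 mm, bystander at the back; origin at the centre of its base
- lid: the loose white hollow lid, 132 mm wide, 57 mm tall with its knob, about 0.2 kg; origin at the centre of its underside, z up. It lies on the cooler's rim, its lip 5 mm down inside with 3.5 mm play; the vials' caps stand 13 mm above the rim inside it, so lift it straight up by at least 35 mm before moving it aside

How it is judged (in metres and radians):
On the way, in this order (a step that is already met when the one before it is completed fails the run):
1. the lid stands flat on the table, let go, with the red-capped vial still in the cooler (height (world z) of lid_knob below 0.052 m and angle between lid_knob's own z axis and vertical below 0.1 rad and contact force between lid and the fingers below 0.2 N and linear speed of lid below 0.03 m/s and distance of vial_red_mid from where it was at the start of the episode below 0.015 m), for 0.2 s.
2. the red-capped vial is held over the reader window, base to the glass (z of vial_red_mid in the frame of reader_window between 0.0485 and 0.0785 m and x of vial_red_mid in the frame of reader_window between -0.012 and 0.012 m and y of vial_red_mid in the frame of reader_window between -0.012 and 0.012 m and angle between the z axis of vial_red_mid and the z axis of reader_window, either way round below 0.18 rad and angle between vial_red_mid's own z axis and vertical below 0.8 rad and contact force between vial_red and the fingers above 0.5 N and linear speed of vial_red below 0.03 m/s), for 0.2 s.
At the end, for the whole second after the job is handed in: Red-capped vial held at rest in the fingers, cap up, base 25 to 55 mm from the glass, centre within 12 mm of the window's axis each way, axes within 0.18 rad; lid flat on the table, let go; other vials in their holes (moved under 12 mm, tilted under 0.25 rad) (all of step 2 and height (world z) of lid_knob below 0.052 m and angle between lid_knob's own z axis and vertical below 0.1 rad and contact force between lid and the fingers below 0.2 N and linear speed of lid below 0.03 m/s and distance of each of vial_yellow_mid, vial_blue_mid from where it was at the start of the episode below 0.012 m and angle between each of vial_yellow_mid, vial_blue_mid's own z axis and vertical below 0.25 rad); the arm keeps its last pose, push and grip.
It fails at once if the lid is dropped or slammed down on the table (height (world z) of lid_knob below 0.07 m and linear speed of lid above 0.5 m/s).
It fails at once if the red-capped vial touches the reader (contact force between vial_red and reader_head above 0.3 N).
It fails at once if a bystander is disturbed (moved by more than 15 mm) (distance of any of media_bottle, oil_vial, tip_box from where it was at the start of the episode above 0.015 m).
It fails at once if another vial is pulled out or knocked over (distance of any of vial_yellow_mid, vial_blue_mid from where it was at the start of the episode above 0.02 m).
It also fails if it takes over 46 s, if anything falls off the work surface, if the arm or the gripper's body presses on something with over 40 N, if the wrist force passes 120 N, or if a joint passes its speed limit or range.

### The arm

A 6-joint arm with a two-finger parallel gripper is mounted at the origin on a cart in front of the work surface, level with it; the furniture and walls round the work are solid. World frame = base frame: x ahead of the robot, y to its left, z up, the work surface at z = 0. Lengths are in mm, angles in rad, forces in N, time in s.
With the tool pointing down it reaches from about 300 to 850 mm from the base axis. Payload 5.4 kg.
Tool frame: the origin (TCP) lies at the very end of the fingers, on their centre line; the grasp point (between the pads) lies 19 mm behind it (grip_point_offset is the distance from the TCP to the grasp point, in mm); z points along the fingers, y is the line along which they close (so a half turn about z gives the same grasp; the last joint's range is limited). The gripper opens to 85 mm and grips with 20 to 120 N. Pads are 22 mm wide; open, the fingers measure 114 mm over their backs; the gripper's body (76 mm by 85 mm) begins 54 mm behind the grasp point. The pads swing forward as they close: fully open they stand 13 mm farther back than shut.
Start: joints at [1.107, 0.158, 1.597, -0, 1.386, -0.21], TCP at [144.384, 556.56, 231.299] pointing down, gripper open.
Joint ranges: [-2.91, 2.91], [-0.94, 2.29], [0.18, 2.7], [-1.29, 4.43], [0.17, 2.64], [-3, 3]. Speed limits (rad/s): [2.57, 2.57, 3.14, 3.14, 3.14, 3.14].

### API

Orientations are given as a rotation vector (axis times angle).
In Python, from cell import * gives the robot as it stands.
- The arm moves only by the tool apply_moves, never from a script. Its argument "increments" is a list of rows, each a list of 7 numbers: the turn, a rotation vector about the tool's x, y, z scaled (see below), then the shift along the tool's x, y, z scaled (see below), then the opening, from 0 (shut) to 1 (fully open). In form: [[ax, ay, az, dx, dy, dz, claw], ...]. A call has exactly 8 rows; each row is the pose to reach, as a shift and turn from the pose commanded when the call began, along the tool's axes at that moment; what a row does not reach only later rows make up. The controller multiplies each number of a shift by 15 cm and each number of a turn by 120 degrees. A row lasts 1/8 s, in which the tool goes at most 62.5 mm and 10.7 degrees, less where a joint would pass 70% of its speed; a pose out of reach is approached as far as the arm can. A call with a number of a shift or a turn outside -1 to 1 is refused whole. A call with a gripper value outside its range is refused whole. The fingers move at their own pace and stop on an object; the grip force is fixed at half the most. Time passes only in rows, so rows that repeat a pose let the fingers close, or fill a call up. It gives the time, the measured TCP pose, the force, the opening and the grip force at its end, in the units of the state.
- read_state(): the state, without advancing time (a new reading comes with each control period).
- camera(name): name is "scene" or "side" or "wrist"; returns a dict with "pixels" (400x640x3 uint8, red, green, blue), "mtx" (3x3 intrinsics, pixels), "k1" (the pictures are not rectified: a ray, as slopes to the right and down, at radius r is drawn at 1 + k1 r^2 times it, then the intrinsics apply), "world_from_camera" (4x4, takes a point from camera to world coordinates). Camera axes: x right, y up, looking along -z (the intrinsics and any distortion apply to the point x, -y, -z); pixel columns grow to the right and rows downward; lengths in mm; the calibration is good to about 2 mm. A picture is of the moment at which its call begins. There is no depth.
- hand_in(): hands the job in; it is judged then, once.
The state is a dict: "time": time; "qpos": joint angles; "qd": joint speeds; "effort": joint torques, N m; "tool_pos": TCP position; "tool_rot": TCP orientation; "contact_force": force on the tool from outside, world axes, zero at the start; "wrist_torque": the same for the moment, N m; "gripper_width": finger opening in mm; "finger_force": force on a finger pad.
Only numpy, scipy, OpenCV 4.12 (cv2) and the standard library are available. Lean on these libraries where they do the work, as an engineer would, in place of code of your own. Each camera call takes 0.05 s, during which the arm holds its last target. There are 200 camera calls.

## Working session

There is one attempt and no reset: what is moved stays moved. The work goes in short steps, Python scripts to look and compute and a tool call to move; the robot and the scene stay as the last step left them, time stands still between calls to the robot, and variables do not carry over. Pictures are saved under pics/ and viewed, at most 10 in all, crops included, and the job is handed in when it is done.

Besides the shell and the picture viewer there is one more tool, called after "Request:" as name(argument=value, ...), one argument or row to a line, values as JSON. apply_moves: Moves the arm, as the interface text tells. Its arguments: {"type":"object","properties":{"increments":{"type":"array","items":{"type":"array","items":{"type":"number","minimum":-1,"maximum":1}}}},"required":["increments"]}

```bash
mkdir -p pics; ls; cat > h.py <<'E'
from cell import *
import numpy as np, cv2
from scipy.spatial.transform import Rotation as R
def ray(c,u,v):
    K=np.array(c["mtx"]);T=np.array(c["world_from_camera"])
    x,y=cv2.undistortPoints(np.array([[[u,v]]],float),K,np.array([c["k1"],0,0,0,0.]))[0,0] 
    d=T[:3,:3]@np.array([x,-y,-1]);return T[:3,3],d/np.linalg.norm(d)
def atz(c,u,v,z):
    o,d=ray(c,u,v);return o+d*(z-o[2])/d[2]
def proj(c,P):
    K=np.array(c["mtx"]);T=np.array(c["world_from_camera"])
    p=T[:3,:3].T@(np.array(P,float)-T[:3,3]);x,y=p[0]/-p[2],-p[1]/-p[2]
    s=1+c["k1"]*(x*x+y*y);return (K@[x*s,y*s,1])[:2]
def snap(n,f):
    import pickle
    c=camera(n);cv2.imwrite(f"pics/{f}.png",c["pixels"][...,::-1]);pickle.dump(c,open(f"pics/{f}.pkl","wb"));return c
def load(f):
    import pickle
    return pickle.load(open(f"pics/{f}.pkl","rb"))
E
python3 - <<'E'
from h import *
for n in("scene","side"):
    c=snap(n,n+"0");print(n,c["k1"],np.round(c["mtx"],1).tolist(),np.round(c["world_from_camera"],3).tolist())
print(read_state())
E
```

```text
pics
scene -0.03424403057786197 [[367.3, 0.0, 317.1], [0.0, 367.3, 207.3], [0.0, 0.0, 1.0]] [[-0.471, 0.66, -0.585, 127.769], [-0.882, -0.361, 0.303, 96.827], [-0.011, 0.659, 0.752, 741.161], [0.0, 0.0, 0.0, 1.0]]
side 0.0137824256191196 [[439.6, 0.0, 321.0], [0.0, 439.6, 201.8], [0.0, 0.0, 1.0]] [[-0.87, 0.339, -0.358, 316.246], [-0.493, -0.593, 0.636, 433.384], [0.003, 0.73, 0.683, 700.481], [0.0, 0.0, 0.0, 1.0]]
{'time': 0.1, 'qpos': array([ 1.10691531e+00,  1.58992012e-01,  1.59810397e+00, -1.26822488e-05,
        1.38621362e+00, -2.10063716e-01]), 'qd': array([ 3.14210220e-04, -1.43813863e-03, -4.07925198e-03,  9.64666434e-05,
       -2.07137000e-03, -1.48485930e-03]), 'effort': array([-2.46861073e-04, -3.96991289e+01, -3.32337248e+01, -1.63330196e-04,
        4.27608858e-03,  4.40984422e-05]), 'tool_pos': array([144.13812928, 556.07907604, 230.41317316]), 'tool_rot': array([-3.97551788e-01, -3.11577565e+00,  2.55131887e-03]), 'contact_force': array([-0.707424  ,  0.36779012, -0.50117596]), 'wrist_torque': array([ 0.02841806,  0.04246526, -0.00682709]), 'finger_force': 0.0, 'gripper_width': 85.52779870620753}
```

View pics/scene0.png

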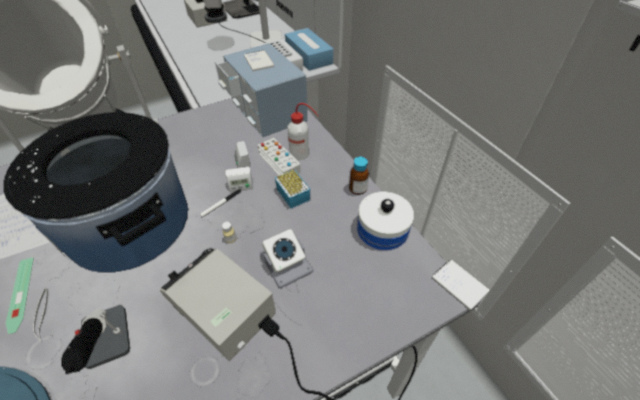

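View pics/side0.png

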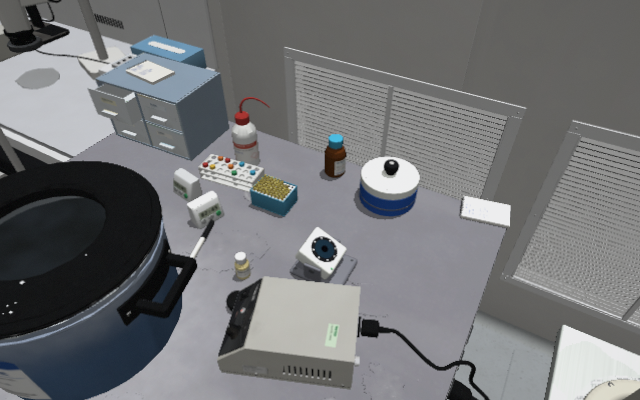

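The scene view shows the lidded cooler (knob near 387,205), the reader window (285,250), the bottle (360,165), the oil vial (228,230) and the tip box (292,188). The side view shows the knob at (391,166) and the window at (323,248). Next I'll triangulate and take enlarged crops.

```bash
python3 - <<'E'
from h import *
a=load("scene0");b=load("side0")
def tri(p,q):
    o1,d1=ray(a,*p);o2,d2=ray(b,*q)
    s=np.linalg.lstsq(np.c_[d1,-d2],o2-o1,rcond=None)[0]
    x,y=o1+s[0]*d1,o2+s[1]*d2;return np.round((x+y)/2,1),round(np.linalg.norm(x-y),1)
print("knob",tri((387,205),(391,166)),atz(a,387,205,90),atz(b,391,166,90))
print("win",tri((285,249),(323,248)),atz(a,285,249,60),atz(b,323,248,60))
print("bottle",atz(a,361,162,104),atz(b,336,139,104))
print("oil",atz(a,227,226,57),atz(b,240,257,57))
for p,z in (((277,180),52),((303,178),52),((310,190),52),((288,205),0)): print("tip",atz(a,*p,z))
print("card",[atz(a,*p,0) for p in ((447,262),(489,290),(474,308),(432,276))])
print("box",[atz(a,*p,60) for p in ((212,250),(273,297),(235,350),(163,290))])
print("edge",[atz(a,*p,0) for p in ((472,308),(328,390))])
im=np.hstack([cv2.resize(a["pixels"][215:295,245:325],(400,400),interpolation=2),cv2.resize(b["pixels"][215:295,285:365],(400,400),interpolation=2)])
cv2.imwrite("pics/crop.png",im[...,::-1])
E
```

```text
knob (array([ 558.5, -311.5,   92.5]), np.float64(2.1)) [ 561.31451691 -313.83929929   90.        ] [ 558.42663609 -313.34301156   90.        ]
win (array([587.6, -57.2,  52.6]), np.float64(0.4)) [582.42262751 -55.46784919  60.        ] [584.69606777 -51.74647714  60.        ]
bottle [ 706.18934971 -332.47298191  104.        ] [ 704.52397781 -326.19793544  104.        ]
oil [710.8051617   37.75556454  57.        ] [710.98637576  42.97319528  57.        ]
tip [ 800.94977859 -132.25900732   52.        ]
tip [ 774.24560634 -196.67668549   52.        ]
tip [ 725.53264324 -192.61479747   52.        ]
tip [ 749.33332985 -136.48906946    0.        ]
card [array([ 404.24385417, -390.68907792,    0.        ]), array([ 3.01400018e+02, -4.23893211e+02,  1.13686838e-13]), array([ 2.85174704e+02, -3.63254514e+02,  1.13686838e-13]), array([ 3.91584206e+02, -3.34744365e+02,  1.13686838e-13])]
box [array([658.50344996,  90.60823268,  60.        ]), array([486.42501212,  15.96073985,  60.        ]), array([420.54239782, 121.79040277,  60.        ]), array([609.71386854, 212.29733418,  60.        ])]
edge [array([ 2.87283028e+02, -3.59440532e+02,  1.13686838e-13]), array([291.94297299,  -4.51607472,   0.        ])]
```

View pics/crop.png

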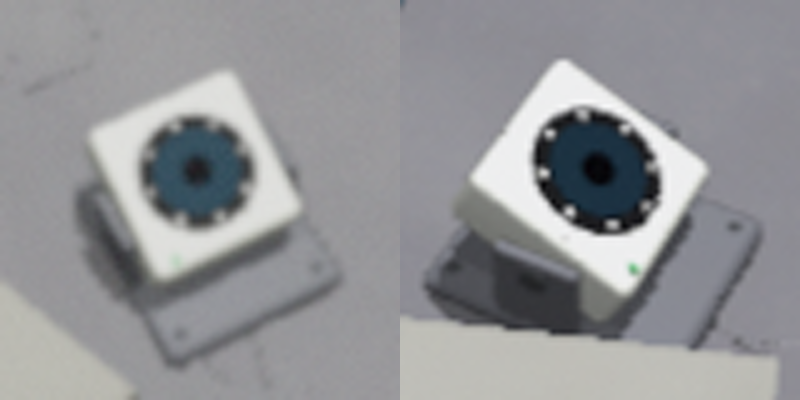

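```bash
python3 - <<'E'
from h import *
from scipy.optimize import least_squares
a=load("scene0");b=load("side0")
S=np.array([[90,132],[234,70],[300,207],[160,280]])/5+[245,215]-.4
D=np.array([[70,185],[163,60],[310,170],[207,320]])/5+[285,215]-.4
wa,wb=np.array([196,170])/5+[245,215]-.4,np.array([199,169])/5+[285,215]-.4
def frame(yaw,t=np.radians(25)):
    h=np.array([np.cos(yaw),np.sin(yaw),0])  # low-front direction
    z=np.sin(t)*h+[0,0,np.cos(t)];x=np.array([0,0,np.sin(t)])-np.cos(t)*h
    return np.c_[x,np.cross(z,x),z]
def res(p,k):
    F=frame(p[3]);r=[]
    c=[(38,37),(-38,37),(-38,-37),(38,-37)]
    c=[c[(i*1+k)%4] for i in range(4)]
    o=[p[4],p[5]]
    for i,(x,y) in enumerate(c):
        P=p[:3]+F@[x,y,-1.5]
        r+=list(proj(a,P)-S[i])+list(proj(b,P)+o-D[i])
    r+=list(proj(a,p[:3])-wa)+list(proj(b,p[:3])+o-wb)+[(p[2]-60)/5,o[0]/3,o[1]/3]
    return np.array(r)
for k in range(4):
  best=min((least_squares(res,[584,-53,60,y,0,0],args=(k,)) for y in (0,1.57,3.14,4.7)),key=lambda s:s.cost)
  print(k,best.cost,np.round(best.x,2),np.round(best.fun,1))
E
```

```text
0 4323.654987638979 [650.49 -77.33 -31.26   4.79  20.38  -6.38] [ 16.   19.1  31.7  12.   12.   26.2  27.3  23.5 -15.4 -20.6 -31.9  -9.4
 -11.7 -31.1 -27.2 -27.1   0.5  -1.9  -2.1   1.8 -18.3   6.8  -2.1]
1 4366.178225448355 [ 6.3951e+02 -7.5850e+01 -1.8280e+01  1.9000e-01  1.6060e+01 -4.8500e+00] [ 27.   -5.5  14.8 -12.3 -25.1  21.7 -16.3  37.9 -23.8   5.  -14.8  14.6
  28.6 -25.7  17.1 -41.5   1.4  -1.4  -2.5   1.8 -15.7   5.4  -1.6]
2 3065.7423232829947 [618.94 -69.43  14.09   5.57   9.75  -0.77] [ 12.9  -3.7   1.9  -3.3 -25.9  23.6  -7.3  36.3  -8.5   2.   -1.1   4.6
  27.4 -28.2   7.6 -39.1   1.6  -2.   -2.2   1.6  -9.2   3.2  -0.3]
3 2977.679161337186 [628.92 -70.49   3.25   5.31  13.61  -1.99] [  0.5   6.4   6.    8.3  -1.6  30.8  24.6  30.9  -0.1 -10.2  -8.1  -6.4
   2.7 -35.6 -21.8 -34.3   0.6  -2.5  -2.2   1.6 -11.3   4.5  -0.7]
```

```bash
cat > fit.py <<'E'
from h import *
from scipy.optimize import least_squares
a=load("scene0");b=load("side0")
S=np.array([[90,132],[234,70],[300,207],[160,280]])/5+[245,215]-.4
D=np.array([[70,185],[163,60],[310,170],[207,320]])/5+[285,215]-.4
wa,wb=np.array([196,170])/5+[245,215]-.4,np.array([199,169])/5+[285,215]-.4
def frame(yaw,t=np.radians(25)):
    h=np.array([np.cos(yaw),np.sin(yaw),0])
    z=np.sin(t)*h+[0,0,np.cos(t)];x=np.array([0,0,np.sin(t)])-np.cos(t)*h
    return np.c_[x,np.cross(z,x),z]
def res(p,k):
    F=frame(p[3]);r=[]
    c=[(38,37),(38,-37),(-38,-37),(-38,37)]
    c=[c[(i+k)%4] for i in range(4)];o=[p[4],p[5]]
    for i,(x,y) in enumerate(c):
        P=p[:3]+F@[x,y,-1.5]
        r+=list(proj(a,P)-S[i])+list(proj(b,P)+o-D[i])
    r+=list(proj(a,p[:3])-wa)+list(proj(b,p[:3])+o-wb)+[(p[2]-60)/3,o[0]/2,o[1]/2]
    return np.array(r)
if __name__=="__main__":
 for k in range(4):
  best=min((least_squares(res,[584,-53,60,y,0,0],args=(k,)) for y in (0,1.57,3.14,4.7)),key=lambda s:s.cost)
  print(k,best.cost,np.round(best.x,2),np.round(best.fun,1))
E
python3 fit.py
```

```text
0 16.623966984594546 [ 5.8585e+02 -5.4080e+01  5.7670e+01  3.1400e+00 -8.0000e-02  2.3000e+00] [-0.7 -0.8 -1.5 -0.7  0.2 -0.9 -0.4 -0.4  1.   1.5  0.4  1.4 -0.9  0.4
  3.  -2.5  0.1  0.1 -1.4  1.7 -0.8 -0.   1.2]
1 238.63962652602305 [583.96 -53.25  60.14  -1.59  -0.92   2.23] [ -0.2  -2.   -2.2  -2.4  -0.3   7.6  -1.9  10.9   0.2   3.6   1.1   3.1
  -1.4  -6.7   4.8 -13.6   0.    0.3  -1.6   1.4   0.   -0.5   1.1]
2 315.215597850685 [583.65 -52.57  60.91   6.14  -1.38   2.23] [  2.1   5.4  -2.    7.4   3.8   8.9   3.   10.2  -0.7  -3.3   2.2  -6.8
  -5.6  -8.   -0.8 -12.8  -0.2   0.3  -2.1   1.4   0.3  -0.7   1.1]
3 62.209361384592725 [ 5.8615e+02 -5.3040e+01  5.8400e+01  1.3800e+00 -4.1000e-01  2.3200e+00] [ 3.6  3.  -2.1  5.   2.5 -0.1  2.4 -0.8 -2.1 -1.8  2.5 -4.5 -3.5 -0.5
 -0.5 -2.  -0.4  0.  -2.1  1.7 -0.5 -0.2  1.2]
```

```bash
cat >> h.py <<'E'
def plan(goal,Rg=None,fromstate=None):
    s=read_state();p=s["tool_pos"];M=R.from_rotvec(s["tool_rot"])
    d=M.inv().apply(np.array(goal)-p)/150
    print("t",s["time"],"tcp",np.round(p,1),"f",np.round(s["contact_force"],1),"w",round(s["gripper_width"],1),"ff",round(s["finger_force"],1))
    print("shift",np.round(d,3))
    if Rg is not None: print("turn",np.round((M.inv()*R.from_matrix(Rg)).as_rotvec()/np.radians(120),4))
def down(yaw): # tool y axis horizontal at yaw, z down
    y=np.array([np.cos(yaw),np.sin(yaw),0]);z=np.array([0,0,-1.]);return np.c_[np.cross(y,z),y,z]
E
python3 - <<'E'
from h import *
from fit import S
a=load("scene0");b=load("side0")
def tri(p,q):
    o1,d1=ray(a,*p);o2,d2=ray(b,*q)
    s=np.linalg.lstsq(np.c_[d1,-d2],o2-o1,rcond=None)[0]
    x,y=o1+s[0]*d1,o2+s[1]*d2;return np.round((x+y)/2,1),round(np.linalg.norm(x-y),1)
print("pot handle",tri((160,198),(193,262)),tri((108,238),(130,310)))
print([atz(a,u,v,260) for u,v in((170,150),(90,118),(60,218),(10,180))])
print([atz(a,u,v,0) for u,v in((110,263),(187,215))])
s=read_state();print(np.round(R.from_rotvec(s["tool_rot"]).as_matrix(),3))
plan([558,-312,230],down(np.arctan2(-312,558)+np.pi/2))
E
```

```text
pot handle (array([701.9, 153.9, 195.5]), np.float64(39.5)) (array([711.6, 265.4, 165.8]), np.float64(13.3))
[array([784.06255077,  93.81428799, 260.        ]), array([990.38561057, 230.62756266, 260.        ]), array([695.59086558, 308.6167601 , 260.        ]), array([850.41919444, 393.10240322, 260.        ])]
[array([786.5413745 , 320.75775007,   0.        ]), array([8.46378887e+02, 1.14835403e+02, 1.13686838e-13])]
[[-0.968  0.251 -0.001]
 [ 0.251  0.968 -0.002]
 [ 0.    -0.002 -1.   ]]
t 0.1 tcp [144.1 556.1 230.4] f [-0.7  0.4 -0.5] w 85.5 ff 0.0
shift [-4.124 -4.909  0.01 ]
turn [-8.000e-04 -1.000e-04  1.222e-01]
```

Request:
apply_moves(
  increments=[
    [0,0,0,-0.1,-0.12,0,1],
    [0,0,0,-0.2,-0.24,0,1],
    [0,0,0,-0.31,-0.37,0,1],
    [0,0,0,-0.42,-0.5,0,1],
    [0,0,0,-0.53,-0.62,0,1],
    [0,0,0,-0.63,-0.74,0,1],
    [0,0,0,-0.74,-0.87,0,1],
    [0,0,0,-0.84,-1,0,1],
  ],
)

```text
time: 1.1
tool_pos: [228.8, 378.8, 230.9]
tool_rot: [-0.397, -3.116, 0.001]
contact_force: [-0.2, 0.0, -0.7]
gripper_width: 85.2
finger_force: 0.0
```

Request:
apply_moves(
  increments=[
    [0,0,0,-0.1,-0.12,0,1],
    [0,0,0,-0.2,-0.24,0,1],
    [0,0,0,-0.31,-0.37,0,1],
    [0,0,0,-0.42,-0.5,0,1],
    [0,0,0,-0.53,-0.62,0,1],
    [0,0,0,-0.63,-0.74,0,1],
    [0,0,0,-0.74,-0.87,0,1],
    [0,0,0,-0.84,-1,0,1],
  ],
)

```text
time: 2.1
tool_pos: [313.0, 202.1, 230.9]
tool_rot: [-0.398, -3.116, 0.0]
contact_force: [-0.1, 0.4, 0.1]
gripper_width: 85.3
finger_force: 0.0
```

Request:
apply_moves(
  increments=[
    [0,0,0,-0.1,-0.12,0,1],
    [0,0,0,-0.2,-0.24,0,1],
    [0,0,0,-0.31,-0.37,0,1],
    [0,0,0,-0.42,-0.5,0,1],
    [0,0,0,-0.53,-0.62,0,1],
    [0,0,0,-0.63,-0.74,0,1],
    [0,0,0,-0.74,-0.87,0,1],
    [0,0,0,-0.84,-1,0,1],
  ],
)

```text
time: 3.1
tool_pos: [397.3, 25.3, 230.9]
tool_rot: [-0.398, -3.116, -0.0]
contact_force: [-0.2, 0.0, -0.2]
gripper_width: 85.2
finger_force: 0.0
```

Request:
apply_moves(
  increments=[
    [0,0,0,-0.1,-0.12,0,1],
    [0,0,0,-0.2,-0.24,0,1],
    [0,0,0,-0.31,-0.37,0,1],
    [0,0,0,-0.42,-0.5,0,1],
    [0,0,0,-0.53,-0.62,0,1],
    [0,0,0,-0.63,-0.74,0,1],
    [0,0,0,-0.74,-0.87,0,1],
    [0,0,0,-0.84,-1,0,1],
  ],
)

```text
time: 4.1
tool_pos: [481.6, -151.4, 230.8]
tool_rot: [-0.397, -3.115, -0.001]
contact_force: [0.8, -0.7, 0.7]
gripper_width: 85.5
finger_force: 0.0
```

```bash
python3 - <<'E'
from h import *
snap("wrist","w1");plan([558,-312,170])
print(read_state()["qpos"])
E
```

```text
t 4.15 tcp [ 482.3 -153.9  230.9] f [-1.9 -2.2  0.5] w 85.8 ff 0.0
shift [-0.754 -0.891  0.408]
[-5.47187479e-01 -2.14446579e-02  1.78714058e+00 -1.34621309e-03
  1.37501484e+00 -1.86219494e+00]
```

View pics/w1.png

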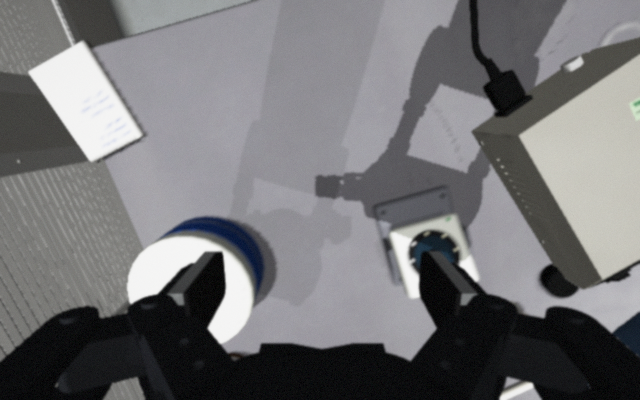

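The wrist view shows the lid at left (about 192,290, knob hidden by the finger) and the reader with its window near (434,250). The table in front of the cooler is bare.

```bash
python3 - <<'E'
from h import *
c=load("w1");print("win",atz(c,434,251,58)); T=c["world_from_camera"];print(np.round(T,3).tolist())
# lid top edge circle left/right extremes at z=74
print("lid L",atz(c,128,288,74),"top",atz(c,190,234,74),"R",atz(c,254,300,74))
E
```

```text
win [581.55002979 -56.05838283  58.        ]
[[0.252, -0.935, -0.251, 419.48], [0.968, 0.243, 0.066, -135.318], [-0.0, -0.259, 0.966, 372.341], [0.0, 0.0, 0.0, 1.0]]
lid L [ 534.37734415 -370.0353679    74.        ] top [ 495.13601563 -288.7199254    74.        ] R [ 580.58314008 -250.29640007   74.        ]
```

Request:
apply_moves(
  increments=[
    [0,0,0,-0.1,-0.12,0,0.8],
    [0,0,0,-0.2,-0.24,0,0.8],
    [0,0,0,-0.31,-0.37,0.05,0.8],
    [0,0,0,-0.42,-0.5,0.1,0.8],
    [0,0,0,-0.53,-0.62,0.2,0.8],
    [0,0,0,-0.63,-0.74,0.25,0.8],
    [0,0,0,-0.71,-0.84,0.3,0.8],
    [0,0,0,-0.76,-0.91,0.34,0.8],
  ],
)

```text
time: 5.15
tool_pos: [557.6, -311.7, 179.4]
tool_rot: [-0.398, -3.115, -0.001]
contact_force: [-0.2, -0.0, -0.5]
gripper_width: 68.1
finger_force: 0.0
```

```bash
python3 - <<'E'
from h import *
snap("wrist","w2");plan([558,-312,75])
E
```

```text
t 5.2 tcp [ 557.4 -312.7  178.6] f [-1.8  0.  -0.4] w 68.3 ff 0.0
shift [-0.004  0.006  0.69 ]
```

View pics/w2.png

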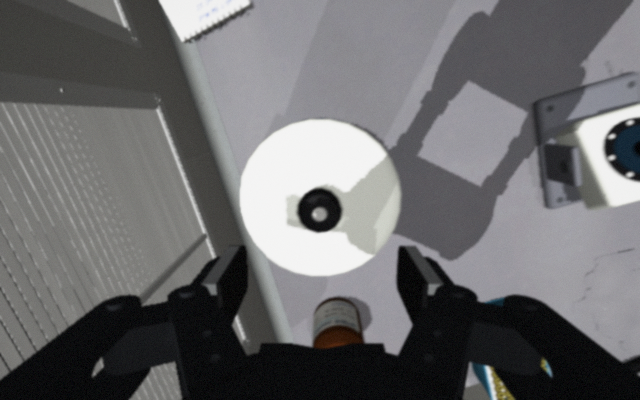

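The knob is centred near (319,211) and the lid disc near (320,197), with the fingers either side of it.

```bash
python3 - <<'E'
from h import *
c=load("w2")
print("knob",atz(c,319,210,90),"lid",atz(c,320.5,197,74),"win",atz(c,637,149,58))
plan(list(atz(c,319,210,90)[:2])+[76])
E
```

```text
knob [ 560.30870524 -314.79446832   90.        ] lid [ 554.75756262 -312.24867629   74.        ] win [584.07512034 -60.62687074  58.        ]
t 5.2 tcp [ 557.4 -312.7  178.6] f [-1.8  0.  -0.4] w 68.3 ff 0.0
shift [-0.023 -0.009  0.684]
```

Request:
apply_moves(
  increments=[
    [0,0,0,-0.01,-0.005,0.12,0.7],
    [0,0,0,-0.01,-0.005,0.26,0.7],
    [0,0,0,-0.01,-0.005,0.4,0.7],
    [0,0,0,-0.01,-0.005,0.52,0.7],
    [0,0,0,-0.01,-0.005,0.62,0.7],
    [0,0,0,-0.01,-0.005,0.68,0.7],
    [0,0,0,-0.01,-0.005,0.68,0],
    [0,0,0,-0.01,-0.005,0.68,0],
  ],
)

```text
time: 6.2
tool_pos: [559.4, -313.0, 79.2]
tool_rot: [0.397, 3.115, -0.001]
contact_force: [1.1, -1.0, -0.9]
gripper_width: 30.4
finger_force: 59.4
```

Request:
apply_moves(
  increments=[
    [0,0,0,0,0,0,0],
    [0,0,0,0,0,0,0],
    [0,0,0,0,0,0,0],
    [0,0,0,0,0,0,0],
    [0,0,0,0,0,-0.02,0],
    [0,0,0,0,0,-0.05,0],
    [0,0,0,0,0,-0.09,0],
    [0,0,0,0,0,-0.13,0],
  ],
)

```text
time: 7.2
tool_pos: [558.9, -312.6, 98.2]
tool_rot: [-0.398, -3.116, 0.0]
contact_force: [0.0, 1.0, -1.2]
gripper_width: 30.8
finger_force: 59.5
```

Request:
apply_moves(
  increments=[
    [0,0,0,0,0,-0.06,0],
    [0,0,0,0,0,-0.12,0],
    [0,0,0,0,0,-0.18,0],
    [0,0,0,0,0,-0.24,0],
    [0,0,0,0,0,-0.3,0],
    [0,0,0,0,0,-0.35,0],
    [0,0,0,0,0,-0.38,0],
    [0,0,0,0,0,-0.4,0],
  ],
)

```text
time: 8.2
tool_pos: [558.9, -312.6, 158.0]
tool_rot: [-0.398, -3.116, -0.0]
contact_force: [0.3, -0.3, -2.2]
gripper_width: 30.9
finger_force: 59.5
```

```bash
python3 - <<'E'
from h import *
snap("side","s3");plan([410,-170,110])
E
```

```text
t 8.25 tcp [ 559.1 -312.7  158.3] f [ 0.6  0.3 -1.9] w 30.6 ff 59.5
shift [1.201 0.672 0.322]
```

View pics/s3.png

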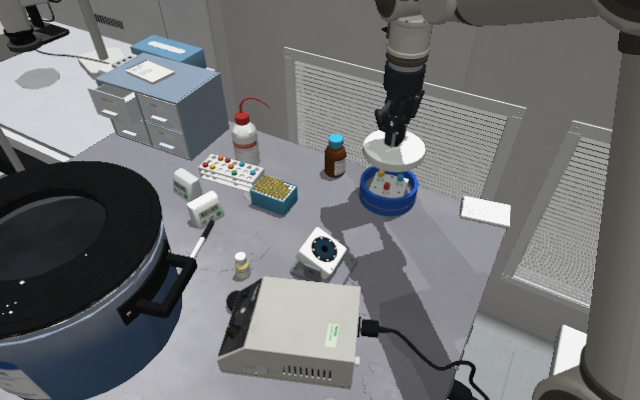

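The lid hangs level above the cooler. The red cap is visible at (387,186), yellow at (381,174) and blue at (401,178).

Request:
apply_moves(
  increments=[
    [0,0,0,0.05,0.03,0,0],
    [0,0,0,0.14,0.08,0,0],
    [0,0,0,0.25,0.14,0,0],
    [0,0,0,0.37,0.21,0,0],
    [0,0,0,0.49,0.27,0,0],
    [0,0,0,0.61,0.34,0,0],
    [0,0,0,0.72,0.4,0,0],
    [0,0,0,0.82,0.46,0.04,0],
  ],
)

```text
time: 9.25
tool_pos: [456.4, -214.2, 151.8]
tool_rot: [0.397, 3.116, -0.0]
contact_force: [-0.6, 0.8, -1.7]
gripper_width: 30.8
finger_force: 59.5
```

Request:
apply_moves(
  increments=[
    [0,0,0,0.1,0.05,0.07,0],
    [0,0,0,0.2,0.1,0.15,0],
    [0,0,0,0.28,0.16,0.24,0],
    [0,0,0,0.34,0.19,0.33,0],
    [0,0,0,0.37,0.21,0.42,0],
    [0,0,0,0.38,0.21,0.51,0],
    [0,0,0,0.38,0.21,0.58,0],
    [0,0,0,0.38,0.21,0.62,0],
  ],
)

```text
time: 10.25
tool_pos: [409.9, -170.2, 58.1]
tool_rot: [-0.398, -3.116, -0.0]
contact_force: [0.7, 0.3, -1.7]
gripper_width: 30.5
finger_force: 59.5
```

```bash
python3 - <<'E'
from h import *
plan([410,-170,33])
E
```

```text
t 10.25 tcp [ 409.9 -170.2   58.1] f [ 0.7  0.3 -1.7] w 30.5 ff 59.5
shift [-0.     0.002  0.167]
```

Lower gently to about 32 mm.

Request:
apply_moves(
  increments=[
    [0,0,0,0,0,0.03,0],
    [0,0,0,0,0,0.06,0],
    [0,0,0,0,0,0.09,0],
    [0,0,0,0,0,0.11,0],
    [0,0,0,0,0,0.13,0],
    [0,0,0,0,0,0.14,0],
    [0,0,0,0,0,0.15,0],
    [0,0,0,0,0,0.155,0],
  ],
)

```text
time: 11.25
tool_pos: [410.0, -170.2, 35.5]
tool_rot: [0.398, 3.116, -0.0]
contact_force: [-0.4, 0.2, -1.7]
gripper_width: 30.7
finger_force: 59.5
```

Request:
apply_moves(
  increments=[
    [0,0,0,0,0,0.005,0],
    [0,0,0,0,0,0.01,0],
    [0,0,0,0,0,0.013,0],
    [0,0,0,0,0,0.016,0],
    [0,0,0,0,0,0.018,0],
    [0,0,0,0,0,0.02,0],
    [0,0,0,0,0,0.02,0],
    [0,0,0,0,0,0.02,0],
  ],
)

```text
time: 12.25
tool_pos: [410.0, -170.2, 33.9]
tool_rot: [-0.397, -3.116, -0.0]
contact_force: [-6.3, 3.6, 14.7]
gripper_width: 31.1
finger_force: 61.0
```

Request:
apply_moves(
  increments=[
    [0,0,0,0,0,0.01,0],
    [0,0,0,0,0,0.01,0.8],
    [0,0,0,0,0,0.01,0.8],
    [0,0,0,0,0,0.01,0.8],
    [0,0,0,0,0,0,0.8],
    [0,0,0,0,0,-0.1,0.8],
    [0,0,0,0,0,-0.35,0.8],
    [0,0,0,0,0,-0.7,0.8],
  ],
)

```text
time: 13.25
tool_pos: [409.1, -169.5, 138.6]
tool_rot: [-0.397, -3.114, -0.002]
contact_force: [1.2, -0.1, 0.2]
gripper_width: 68.5
finger_force: 0.0
```

```bash
python3 - <<'E'
from h import *
a=snap("scene","c4");b=snap("side","s4")
plan([558,-313,180])
im=np.hstack([cv2.resize(a["pixels"][170:270,340:440],(400,400),interpolation=2),cv2.resize(b["pixels"][140:240,340:440],(400,400),interpolation=2)])
cv2.imwrite("pics/crop4.png",im[...,::-1])
E
```

```text
t 13.35 tcp [ 413.6 -172.9  144.6] f [0.1 0.1 0.4] w 68.2 ff 0.0
shift [-1.169 -0.664 -0.219]
```

View pics/crop4.png

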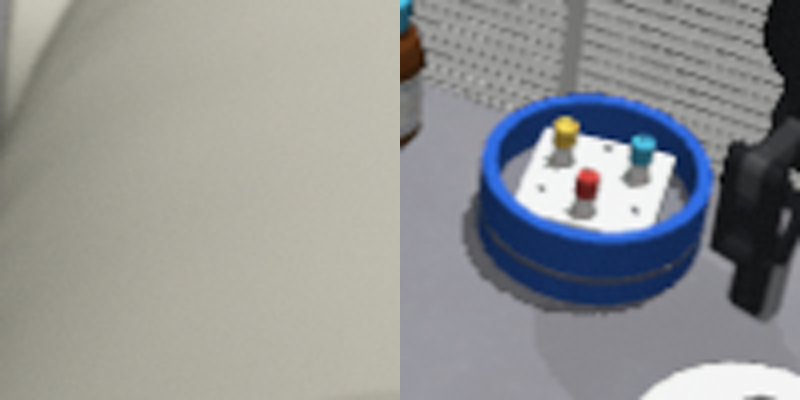

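The side crop shows the lid clear and the cooler open: red cap top at (386.7,183), yellow (381.2,170), blue (400.8,175).

```bash
python3 - <<'E'
from h import *
b=load("s4")
P=[atz(b,*p,63)[:2] for p in ((386.6,183),(381.2,170.2),(400.6,175))]
C=np.mean(P,0);print(np.round(P,1),C)
for p in P: print(np.linalg.norm(p-C),np.degrees(np.arctan2(*(p-C)[::-1])))
d=P[0]-C;yaw=np.arctan2(d[1],d[0])+np.pi/2
for k in(0,np.pi): plan([*P[0],150],down(yaw+k))
print(read_state()["qpos"])
E
```

```text
[[ 553.9 -285.3]
 [ 582.6 -320.8]
 [ 537.4 -326.8]] [ 557.94915592 -310.99735227]
25.9926661180734 99.05990423888674
26.567751393770703 -21.745111926519208
25.96460576094939 -142.44611785322527
t 13.35 tcp [ 413.6 -172.9  144.6] f [0.1 0.1 0.4] w 68.2 ff 0.0
shift [-1.093 -0.491 -0.021]
turn [-0.0073  0.0012 -0.9465]
t 13.35 tcp [ 413.6 -172.9  144.6] f [0.1 0.1 0.4] w 68.2 ff 0.0
shift [-1.093 -0.491 -0.021]
turn [0.0011 0.0065 0.5534]
[-6.66699161e-01 -1.00911986e-01  2.04089087e+00  1.49946286e-05
  1.18860586e+00 -1.98397868e+00]
```

Request:
apply_moves(
  increments=[
    [0,0,0.05,-0.1,-0.05,0,0.8],
    [0,0,0.12,-0.24,-0.12,0,0.8],
    [0,0,0.2,-0.38,-0.18,0,0.7],
    [0,0,0.28,-0.52,-0.25,0,0.6],
    [0,0,0.36,-0.66,-0.32,0,0.5],
    [0,0,0.44,-0.8,-0.4,0,0.5],
    [0,0,0.51,-0.92,-0.46,0,0.5],
    [0,0,0.553,-1.0,-0.49,0,0.5],
  ],
)

```text
time: 14.35
tool_pos: [537.2, -279.6, 137.9]
tool_rot: [2.042, 2.387, -0.0]
contact_force: [0.3, -0.3, -0.6]
gripper_width: 43.0
finger_force: 0.0
```

Request:
apply_moves(
  increments=[
    [0,0,0,0,0,0,0.5],
    [0,0,0,0,0,0,0.5],
    [0,0,0,0,0,0,0.5],
    [0,0,0,0,0,0,0.5],
    [0,0,0,0,0,0,0.5],
    [0,0,0,0,0,0,0.5],
    [0,0,0,0,0,0,0.5],
    [0,0,0,0,0,0,0.5],
  ],
)

```text
time: 15.35
tool_pos: [536.7, -279.0, 137.6]
tool_rot: [2.038, 2.391, -0.0]
contact_force: [-0.2, -1.0, 0.2]
gripper_width: 42.5
finger_force: 0.0
```

```bash
python3 - <<'E'
from h import *
c=snap("wrist","w5")
plan([553.9,-285.3,90],down(np.radians(9)))
print([proj(c,p) for p in((553.9,-285.3,63),(582.6,-320.8,63))])
E
```

```text
t 15.4 tcp [ 536.7 -279.   137.6] f [ 0.1 -0.9  0.6] w 42.6 ff 0.0
shift [-0.06   0.107  0.317]
turn [0.     0.     0.0008]
[array([342.89638618, 224.22186253]), array([372.8664023 , 275.08843614])]
```

View pics/w5.png

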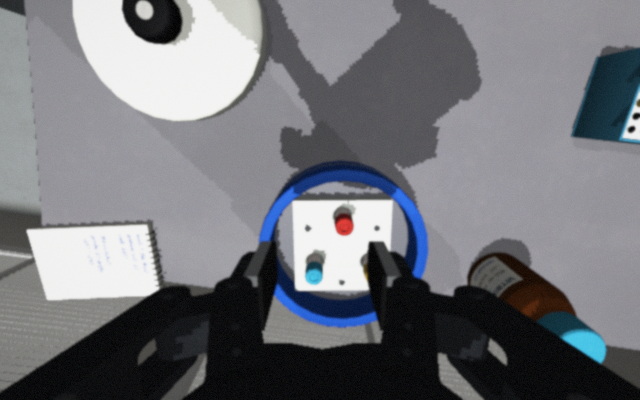

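The red cap top is at about (345,228), with blue at (314,275). Yellow is partly hidden behind the right finger. The lid lies flat at top left.

```bash
python3 - <<'E'
from h import *
c=load("w5");p=atz(c,344.5,227.5,63);print(p, atz(c,314,276,63))
plan([(553.9+p[0])/2,(-285.3+p[1])/2,90],down(np.radians(9)))
E
```

```text
[ 555.44834971 -287.53522701   63.        ] [ 539.8107739  -328.37296937   63.        ]
t 15.4 tcp [ 536.7 -279.   137.6] f [ 0.1 -0.9  0.6] w 42.6 ff 0.0
shift [-0.068  0.111  0.317]
turn [0.     0.     0.0008]
```

Request:
apply_moves(
  increments=[
    [0,0,0,-0.03,0.05,0,0.42],
    [0,0,0,-0.06,0.1,0.02,0.42],
    [0,0,0,-0.068,0.111,0.1,0.42],
    [0,0,0,-0.068,0.111,0.2,0.42],
    [0,0,0,-0.068,0.111,0.3,0.42],
    [0,0,0,-0.068,0.111,0.37,0.42],
    [0,0,0,-0.068,0.111,0.43,0.42],
    [0,0,0,-0.068,0.111,0.48,0.42],
  ],
)

```text
time: 16.4
tool_pos: [554.8, -286.4, 65.1]
tool_rot: [2.038, 2.391, 0.0]
contact_force: [0.3, -0.7, 0.3]
gripper_width: 35.6
finger_force: 0.0
```

Request:
apply_moves(
  increments=[
    [0,0,0,0,0,0.04,0.42],
    [0,0,0,0,0,0.08,0.42],
    [0,0,0,0,0,0.11,0.42],
    [0,0,0,0,0,0.14,0.42],
    [0,0,0,0,0,0.155,0.42],
    [0,0,0,0,0,0.16,0.42],
    [0,0,0,0,0,0.16,0.42],
    [0,0,0,0,0,0.16,0.42],
  ],
)

```text
time: 17.4
tool_pos: [554.9, -286.5, 41.8]
tool_rot: [2.038, 2.39, 0.0]
contact_force: [-0.4, -0.1, 0.3]
gripper_width: 35.8
finger_force: 0.0
```

```bash
python3 - <<'E'
from h import *
b=snap("side","s6");plan([554.7,-286.4,41])
im=cv2.resize(b["pixels"][120:220,330:450],(720,600),interpolation=2)
cv2.imwrite("pics/crop6.png",im[...,::-1])
E
```

```text
t 17.45 tcp [ 554.8 -286.5   41.7] f [-0.5  0.5 -0.2] w 35.7 ff 0.0
shift [ 0.    -0.001  0.005]
```

View pics/crop6.png

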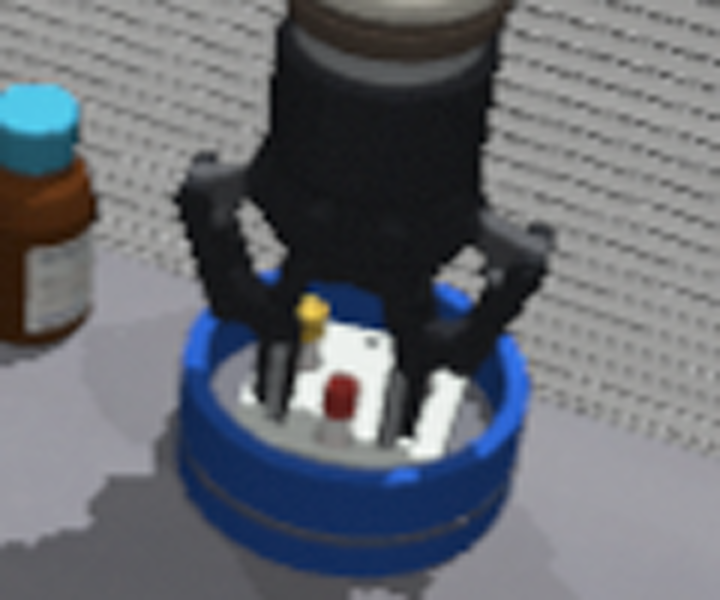

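The red cap sits centred between the fingers at (340,397) in the crop, and the fingers clear the rim and the yellow vial. Next I'll close and lift.

Request:
apply_moves(
  increments=[
    [0,0,0,0,0,0,0],
    [0,0,0,0,0,0,0],
    [0,0,0,0,0,0,0],
    [0,0,0,0,0,0,0],
    [0,0,0,0,0,0,0],
    [0,0,0,0,0,-0.02,0],
    [0,0,0,0,0,-0.05,0],
    [0,0,0,0,0,-0.09,0],
  ],
)

```text
time: 18.45
tool_pos: [554.6, -286.3, 55.2]
tool_rot: [-2.038, -2.39, 0.0]
contact_force: [-0.5, 0.1, 0.2]
gripper_width: 11.8
finger_force: 58.4
```

Request:
apply_moves(
  increments=[
    [0,0,0,0,0,-0.06,0],
    [0,0,0,0,0,-0.13,0],
    [0,0,0,0,0,-0.22,0],
    [0,0,0,0,0,-0.33,0],
    [0,0,0,0,0,-0.45,0],
    [0,0,0,0,0,-0.57,0],
    [0,0,0,0,0,-0.66,0],
    [0,0,0,0,0,-0.7,0],
  ],
)

```text
time: 19.45
tool_pos: [555.1, -286.7, 161.4]
tool_rot: [2.037, 2.389, 0.0]
contact_force: [0.2, -0.1, -1.4]
gripper_width: 12.1
finger_force: 58.4
```

```bash
python3 - <<'E'
from h import *
snap("side","s7");snap("wrist","w7");plan([500,-150,170]); print(read_state()["qpos"])
E
```

```text
t 19.55 tcp [ 555.  -286.6  160.7] f [ 0.2  0.7 -0.1] w 11.7 ff 58.4
shift [ 0.957 -0.218 -0.063]
[-6.69831212e-01  3.42033697e-01  1.52103552e+00  4.13336150e-06
  1.27755334e+00 -8.28649803e-01]
```

View pics/w7.png

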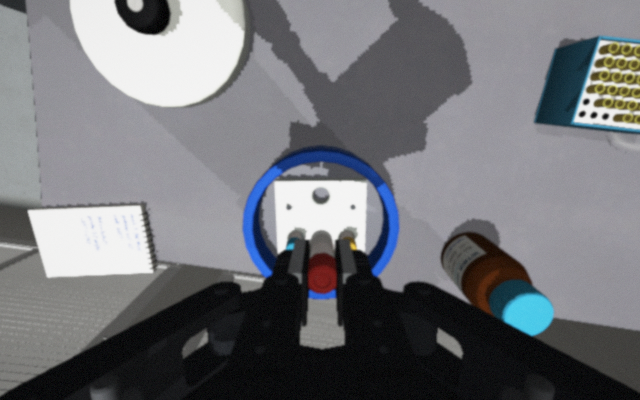

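The red vial is held between the pads at (322,272), the block hole at (320,195) is empty, and blue and yellow are still in place. I've now used all 10 views. Next I'll cross-check the reader heading using the foot's front edge in earlier pictures and plan the final pose.

```bash
python3 - <<'E'
from h import *
from fit import frame
w1,w2,s,a=load("w1"),load("w2"),load("side0"),load("scene0")
p,q=atz(w1,376,205,6),atz(w1,450,187,6);d=q-p;print("foot front",p,q,np.linalg.norm(d),np.degrees(np.arctan2(d[1],d[0])))
p,q=atz(a,245+165/5,215+360/5,6),atz(a,245+340/5,215+278/5,6);d=q-p;print("foot front scene",p,q,np.linalg.norm(d),np.degrees(np.arctan2(d[1],d[0])))
p,q=atz(w2,537,103,6),atz(w2,547,207,6);d=q-p;print("foot side w2",np.linalg.norm(d),np.degrees(np.arctan2(d[1],d[0])))
for c,u in((a,(283.8,248.6)),(s,(324.4,248.4)),(w1,(434,251))):print(atz(c,*u,59))
# refine: dark blue glass blob centroid in wrist image
for n,c in(("a",a),("s",s),("w1",w1)):
    u=proj(c,[584,-55,59]);x,y=map(int,u);g=c["pixels"][y-30:y+30,x-30:x+30].astype(int)
    m=((g.max(2)<120)&(g[...,2]-g[...,0]>18)).astype(np.uint8);k,l,st,ce=cv2.connectedComponentsWithStats(m);i=1+np.argmax(st[1:,4]);print(n,u,ce[i]+[x-30,y-30],st[i])
F=frame(np.pi);print(F)
n=F[:,2];y=np.array([-np.sin(0),0,0])
E
```

```text
foot front [533.44490962 -99.14395248   6.        ] [533.82742106 -11.87065876   6.        ] 87.27413197536066 89.74887906583174
foot front scene [532.17257188 -10.2703715    6.        ] [532.45146683 -99.08011259   6.        ] 88.81017899733389 -89.82007096059712
foot side w2 103.57080517280197 0.7125522845360421
[585.37349416 -53.77158409  59.        ]
[582.28872158 -52.95572151  59.        ]
[581.0344427  -56.31052827  59.        ]
a [284.5512449  248.82762351] [283.8018018  248.81531532] [ 21  22  18  18 222]
s [324.1425356  247.36098402] [324.05905512 248.50393701] [ 21  22  19  19 254]
w1 [435.72118272 253.25374731] [431.87051793 248.61155378] [  9  14  40  30 502]
[[ 9.06307787e-01  1.22464680e-16 -4.22618262e-01]
 [-1.10990693e-16  1.00000000e+00  5.17558102e-17]
 [ 4.22618262e-01  6.16297582e-33  9.06307787e-01]]
```

```bash
cat >> h.py <<'E'
n=np.array([-np.sin(np.radians(25)),0,np.cos(np.radians(25))]);W=np.array([583.3,-54.8,59])
def Rgoal():
    y0=np.array([np.cos(np.radians(9)),np.sin(np.radians(9)),0]);M=down(np.radians(9))
    r,_=R.align_vectors([-n],[[0,0,-1.]]); return r.as_matrix()@M if False else R.from_rotvec(np.cross([0,0,-1.],-n)/np.linalg.norm(np.cross([0,0,-1.],-n))*np.radians(25)).as_matrix()@M
E
python3 - <<'E'
from h import *
print(Rgoal()[:,2]);plan(W+110.8*n,Rgoal())
E
```

```text
[ 0.42261826  0.         -0.90630779]
t 19.55 tcp [ 555.  -286.6  160.7] f [ 0.2  0.7 -0.1] w 11.7 ff 58.4
shift [1.545 0.123 0.008]
turn [-0.2054 -0.0324  0.0009]
```

Request:
apply_moves(
  increments=[
    [0,0,0,0.04,0,0,0],
    [0,0,0,0.12,0.01,0,0],
    [0,0,0,0.22,0.02,0,0],
    [0,0,0,0.33,0.03,0,0],
    [0,0,0,0.44,0.035,0,0],
    [0,0,0,0.55,0.04,0,0],
    [0,0,0,0.66,0.05,0,0],
    [0,0,0,0.77,0.06,0,0],
  ],
)

```text
time: 20.55
tool_pos: [545.3, -169.8, 160.1]
tool_rot: [2.038, 2.391, 0.0]
contact_force: [0.3, 0.6, -0.7]
gripper_width: 11.7
finger_force: 58.4
```

Request:
apply_moves(
  increments=[
    [-0.02,-0.003,0,0.11,0.01,0,0],
    [-0.05,-0.008,0,0.22,0.02,0,0],
    [-0.08,-0.013,0,0.33,0.03,0,0],
    [-0.11,-0.018,0,0.44,0.035,0,0],
    [-0.14,-0.022,0,0.55,0.04,0,0],
    [-0.17,-0.027,0,0.65,0.05,0,0],
    [-0.195,-0.031,0,0.73,0.06,0,0],
    [-0.205,-0.032,0,0.775,0.063,0,0],
  ],
)

```text
time: 21.55
tool_pos: [535.6, -53.6, 159.7]
tool_rot: [1.806, 2.119, 0.401]
contact_force: [0.9, -0.3, -0.8]
gripper_width: 11.8
finger_force: 58.4
```

```bash
python3 - <<'E'
from h import *
plan(W+65.8*n,Rgoal()); print(read_state()["qpos"])
E
```

```text
t 21.55 tcp [535.6 -53.6 159.7] f [ 0.9 -0.3 -0.8] w 11.8 ff 58.4
shift [-0.01   0.003  0.304]
turn [-0.0006 -0.0012  0.0008]
[-0.42883713 -0.1816126   2.1405902   0.24969514  0.79968831 -0.72790154]
```

Request:
apply_moves(
  increments=[
    [0,0,0,0,0,0.04,0],
    [0,0,0,0,0,0.09,0],
    [0,0,0,-0.005,0,0.14,0],
    [0,0,0,-0.01,0,0.19,0],
    [0,0,0,-0.01,0,0.24,0],
    [0,0,0,-0.01,0,0.28,0],
    [0,0,0,-0.01,0,0.295,0],
    [0,0,0,-0.01,0,0.3,0],
  ],
)

```text
time: 22.55
tool_pos: [555.5, -56.0, 119.3]
tool_rot: [1.806, 2.119, 0.401]
contact_force: [-0.6, 0.0, 0.7]
gripper_width: 11.8
finger_force: 58.4
```

```bash
python3 - <<'E'
from h import *
plan(W+65.8*n,Rgoal())
b=snap("side","s8")
tcp=read_state()["tool_pos"]
for nm,k in (("cap",21.2+0),("capbot",7),("base",-25.8)): print(nm,proj(b,tcp+k*n))
print("win",proj(b,W))
g=b["pixels"].astype(int);m=((g[...,0]>90)&(g[...,0]-g[...,1]>60)&(g[...,0]-g[...,2]>50)).astype(np.uint8)
u,v=map(int,proj(b,tcp));sub=m[v-50:v+50,u-50:u+50];k,l,st,ce=cv2.connectedComponentsWithStats(sub)
print(u,v,[(s,c+[u-50,v-50]) for s,c in zip(st[1:].tolist(),ce[1:]) if s[4]>4])
w=snap("wrist","w8")
for k in(21.2,-25.8):print("wrist",proj(w,tcp+k*n))
g=w["pixels"].astype(int);m=((g[...,0]>70)&(g[...,0]-g[...,1]>45)&(g[...,0]-g[...,2]>45)).astype(np.uint8)
k,l,st,ce=cv2.connectedComponentsWithStats(m);print([(s,c) for s,c in zip(st[1:].tolist(),ce[1:]) if s[4]>30])
E
```

```text
t 22.55 tcp [555.5 -56.  119.3] f [-0.6  0.   0.7] w 11.8 ff 58.4
shift [ 0.008 -0.001  0.004]
turn [-0.0007 -0.0009  0.0007]
cap [343.23249019 225.25412744]
capbot [339.99267486 229.02939095]
base [332.84224893 237.36219315]
win [324.40951932 247.56680396]
338 230 [([52, 44, 6, 6, 24], array([342.75 , 227.125]))]
wrist [320.61285576 279.48904805]
wrist [320.98625251 237.8615039 ]
[([308, 259, 29, 35, 729], array([322.42935528, 278.04938272])), ([562, 285, 10, 9, 61], array([566.09836066, 288.90163934])), ([528, 307, 26, 17, 184], array([540.07608696, 314.70108696]))]
```

Request:
apply_moves(
  increments=[
    [0,0,0,0.004,0,0,0],
    [0,0,0,0.008,0,0,0],
    [0,0,0,0.008,0,0,0],
    [0,0,0,0.008,0,0,0],
    [0,0,0,0.008,0,0,0],
    [0,0,0,0.008,0,0,0],
    [0,0,0,0.008,0,0,0],
    [0,0,0,0.008,0,0,0],
  ],
)

```text
time: 23.65
tool_pos: [555.3, -54.8, 119.3]
tool_rot: [1.807, 2.119, 0.401]
contact_force: [0.3, -0.1, -1.1]
gripper_width: 11.9
finger_force: 58.4
```

```bash
python3 - <<'E'
from h import *
plan(W+65.8*n,Rgoal());print(hand_in())
E
```

```text
t 23.65 tcp [555.3 -54.8 119.3] f [ 0.3 -0.1 -1.1] w 11.9 ff 58.4
shift [ 0.    -0.     0.004]
turn [-0.0007 -0.0009  0.0007]
the job is handed in; nothing more can be done
None
```

I handed the job in at 23.65 s, and no verdict came back: the lid is flat on the table, and the red-capped vial is held over the reader window, about 40 mm clear and aligned by my own measurements.

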